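Fit a new bayonet bulb in the bench lamp and keep hold of it

TASK

The green bench lamp is still switched on, so first press the push switch on its base right down to its stop, and let it come up again. Then take the new white bulb out of its glass jar, push its bayonet cap down into the lamp's holder against the spring, give it a quarter turn clockwise (seen from above) and let the pins spring up into their locking notches. Finish still gripping the bulb there, upright and locked home, so that I can switch on and check it; do not knock the jar over or shift the other things on the bench.

Things in the scene. Friction and masses are not known exactly. Their poses are not given: they have to be found in the camera images.
- lamp: Bench lamp screwed to the bench, shade taken off: green base plate 220 x 120 x 20 mm, brass stem, upright bayonet holder (39 mm across outside, 47 mm at its shade ring), mouth 135 mm above the bench. Origin on the bench, on the holder's axis; z up; -x points along the base to the push switch, 120 mm away. The plate spans x -165 to +55 mm, y -60 to +60 mm.
- lamp_mouth (a point): Centre of the holder's open mouth, at the height of its brass rim, axes as the lamp's. Bore 24.8 mm. Two entry slots 8 to 9 mm wide cut the rim at +x and -x. Counter-clockwise the slots are closed; clockwise (seen from above) they lead under the rim to a stop a little past a quarter turn.
- lamp_notch (a point): Seat of a locked pin: the pin's centre when it is up in one of the two locking notches in the underside of the rim, a quarter turn from the slots, at -y (this one) and +y of the lamp; 6 mm below the rim, 13.5 mm off the axis. To pass under the rim to it, a pin's centre must be at least 9 mm below the rim (push to 11 or 12 mm; at most 14).
- lamp_contacts (a joint): Sprung contacts inside the holder: 0 at rest (10 mm below the rim), value in m pressed down, at most 0.014. The cap's end meets them just as the pins' centres pass the rim. Spring 900 N/m: about 10 N while turning, 5 N when locked (value about 0.006). It springs up when let go.
- lamp_switch (a joint): Push switch on the lamp's base: steel button 30 mm across, travel straight down in m, 0 up, 0.008 at its stop; needs 2 N to start and 7 N at the stop; springs back up when let go.
- lamp_switch_top (a point): Centre of the top face of the switch's button, 44 mm above the bench when up, 36 mm when fully down; black collar 46 mm across around it, 32 mm high.
- bulb: New bulb, about 60 g: white tubular LED lamp standing cap down in the jar; lifts straight out. Origin at the centre of the cap's lower end, z up along the bulb, x along its pins (a half turn makes no difference). Metal cap 22 mm across, 30 mm long, lower edge bevelled; then a white cone to a round body 40 mm across from 45 to 105 mm; domed top at 115 mm.
- bulb_pin (a point): Centre line of the bulb's +x pin, 10 mm above the cap's lower end and 13.5 mm off the axis; a like pin at -x. Pins 4 mm thick, 30.4 mm over both ends. Hidden in the jar: a dark bar printed on the very top of the bulb and two grey ribs on the cone lie in line with them.
- bulb_grip (a point): Point on the bulb's axis near the middle of the round white body, 72 mm above the cap's lower end: where to grip it (40 mm across, any yaw).
- jar: Loose clear glass jar 43 mm across, 60 mm high, mouth 35 mm, about 180 g; the bulb's cone rests on its rim, cap hanging inside, the cap's lower end about 20 mm above the bench. Origin under its centre.
- file_jar: Bystander: like glass jar full of needle files with coloured handles, 43 mm across, 125 mm high; origin under its centre. It and the bulb's jar may have changed places.
- scrap_tray: Bystander: aluminium tray 170 x 120 x 28 mm with the old amber bulb and scraps; origin under its centre.
- shade: Bystander: the lamp's green metal shade, standing on its wide rim, 152 mm across, 104 mm high; origin at the centre of that rim.
- hammer: Bystander: hammer 240 mm long lying on the bench, along its x.
- pliers: Bystander: red-handled pliers 150 mm long lying on the bench, along its x; origin under the rivet.
- flux_bottle: Bystander: blue bottle 48 mm across, 116 mm high; origin under its centre.
- solder_block: Bystander: soldering block 100 x 160 x 44 mm; origin under its centre.
Mind the look-alikes: they are no part of the job. Leave any turquoise or yellow look-alike of the bulb alone.

How it is judged:
By the outcome, as a careful person would: the job done as asked, in the order asked, and still so for the second after the job is handed in, while the arm keeps its last pose, push and grip.
It also fails if it takes over 67 s, if anything falls off the work surface, if the arm or the gripper's body presses on something with over 40 N, if the wrist force passes 120 N, or if a joint passes its speed limit or range.

ROBOT

A 6-joint arm with a two-finger parallel gripper is mounted at the origin on the work surface. World frame = base frame: x ahead of the robot, y to its left, z up, the work surface at z = 0. Lengths are in m, angles in rad, forces in N, time in s.
With the tool pointing down it reaches from about 0.35 to 0.775 m from the base axis. Payload 5.5 kg.
Tool frame: the origin (TCP) lies between the finger pads; the fingertips stand 17 mm ahead of it and the grasp point (between the pads) lies 2 mm behind it (env.finger_overhang is the distance from the TCP to the fingertips, in m); z points along the fingers, y is the direction in which the jaws open and shut (so a half turn about z gives the same grasp; the last joint's range is limited). The gripper opens to 85 mm and grips with 20 to 120 N. Pads are 22 mm wide; open, the fingers measure 114 mm over their backs; the gripper's body (76 mm by 85 mm) begins 54 mm behind the grasp point. The pads swing forward as they close: fully open they stand 13 mm farther back than shut.
Start: joints at [-1.416, 0.313, 0.046, 1.304, 0, 1.431], TCP at [0.167, -0.55, 0.248] pointing down, gripper open.
Joint ranges: [-2.76, 2.76], [-0.86, 1.69], [-1.03, 1.26], [-2.2, 2.34], [-1.47, 1.5], [-3.14, 3.14]. Speed limits (rad/s): [2.57, 2.57, 3.14, 3.14, 3.14, 3.14].

INTERFACE

Orientations are given as a unit quaternion [w, x, y, z].
In Python, from workcell import env gives the robot as it stands. The module is installed in compiled form; this text tells all that it offers.
- The arm moves only by the tool arm_command, never from a script. Its argument "moves" is a list of rows, each a list of 5 numbers: the closure, from 0 (fully open) to 1 (shut), then the shift along the tool's x, y, z in mm, then the turn about the tool's z in rad. In form: [[fingers, dx, dy, dz, turn], ...]. A call has 1 to 12 rows; each row is the pose to reach, as a shift and turn from the pose commanded when the call began, along the tool's axes at that moment; what a row does not reach only later rows make up. A row lasts 1/10 s, in which the tool goes at most 50 mm and 8.59 degrees, less where a joint would pass 70% of its speed; a pose out of reach is approached as far as the arm can. A call with a gripper value outside its range is refused whole. The fingers move at their own pace and stop on an object; "squeeze" is the grip in N (left out, the last holds). Time passes only in rows, so rows that repeat a pose let the fingers close. It gives the time, the measured TCP pose, the force and the opening at its end, in the units of the state.
- env.get_state(): the state, without advancing time (a new reading comes with each control period).
- env.read_camera(name): name is "scene" or "top" or "wrist"; returns (picture, depth): 400x640x3 uint8, blue, green, red; 400x640 float32, m along the optical axis (not along the pixel's ray), 0 where there is no reading.
- env.get_calibration(name): a dict with "fx", "fy", "cx", "cy" (pixels), "k1" (the pictures are not rectified: a ray, as slopes to the right and down, at radius r is drawn at 1 + k1 r^2 times it, then the intrinsics apply), "pose" (4x4, takes a point from camera to world coordinates). Camera axes: x right, y down, z forward; pixel columns grow to the right and rows downward; lengths in m; the calibration is good to about 2 mm. A picture is of the moment at which its call begins: read the wrist's pose just before it. get_calibration takes no time and is no camera call; for the wrist camera it gives the pose at the moment of the call.
- env.hand_in(): hands the job in, once; it reports no verdict.
The state is a dict: "clock": time; "joint_pos": joint angles; "qvel": joint speeds; "tau": joint torques, N m; "tcp_pos": TCP position; "orientation": TCP orientation; "wrist_force": force on the tool from outside, world axes, zero at the start; "ft_torque": the same for the moment, N m; "finger_gap": finger opening in m.
Only numpy, scipy, OpenCV 4.12 (cv2) and the standard library are available. Lean on these libraries where they do the work, as an engineer would, in place of code of your own. Each camera call takes 0.05 s, during which the arm holds its last target. There are 200 camera calls.

## Working session

There is one attempt and no reset: what is moved stays moved. The work goes in short steps, Python scripts to look and compute and a tool call to move; the robot and the scene stay as the last step left them, time stands still between calls to the robot, and variables do not carry over. Pictures are saved under pics/ and viewed, about 8 in all and at most 12, crops included, and the job is handed in when it is done.

Besides the shell and the picture viewer there is one more tool, called after "Emit:" as name([rows], argument=value, ...), one row to a line, values as JSON. arm_command: Moves the arm, as the interface text tells. Its arguments: {"type":"object","properties":{"moves":{"type":"array","items":{"type":"array","items":{"type":"number"}}},"squeeze":{"type":"number"}},"required":["moves"]}

```bash
mkdir -p pics
cat > h.py <<'E'
import numpy as np, cv2
from workcell import env
def shot(n):
    c=env.get_calibration(n); im,d=env.read_camera(n); return im,d,c
def ray(c,u,v):
    K=np.array([[c['fx'],0,c['cx']],[0,c['fy'],c['cy']],[0,0,1.]])
    p=cv2.undistortPoints(np.array([[[u,v]]],float),K,np.array([c['k1'],0,0,0.]))[0,0]
    return np.array([p[0],p[1],1.])
def atdepth(c,u,v,z):
    P=np.array(c['pose']); return P[:3,:3]@(ray(c,u,v)*z)+P[:3,3]
def atheight(c,u,v,h):
    P=np.array(c['pose']); r=P[:3,:3]@ray(c,u,v); o=P[:3,3]; return o+r*(h-o[2])/r[2]
def cloud(c,d):
    P=np.array(c['pose']); h,w=d.shape
    K=np.array([[c['fx'],0,c['cx']],[0,c['fy'],c['cy']],[0,0,1.]])
    g=np.stack(np.meshgrid(np.arange(w),np.arange(h)),-1).reshape(-1,1,2).astype(float)
    p=cv2.undistortPoints(g,K,np.array([c['k1'],0,0,0.])).reshape(h,w,2)
    q=np.dstack([p*d[...,None],d]); return q@P[:3,:3].T+P[:3,3]
def proj(c,X):
    P=np.linalg.inv(np.array(c['pose'])); q=P[:3,:3]@np.array(X)+P[:3,3]; a=q[:2]/q[2]; a=a*(1+c['k1']*(a@a))
    return a[0]*c['fx']+c['cx'],a[1]*c['fy']+c['cy']
E
python3 - <<'E'
from h import *
for n in ('top','scene'):
    im,d,c=shot(n); cv2.imwrite(f'pics/{n}0.png',im); np.savez(f'{n}0.npz',im=im,d=d)
    print(n,c)
s=env.get_state(); print(s, env.finger_overhang)
E
```

```text
top {'fx': 434.7857589282914, 'fy': 434.7857589282914, 'cx': 329.70901187502216, 'cy': 201.5420682860882, 'k1': -0.057663287862793365, 'pose': array([[-0.02852974, -0.99175423,  0.12493842,  0.37624972],
       [-0.99953317,  0.02693745, -0.01441579,  0.02589114],
       [ 0.0109314 , -0.12529137, -0.99205976,  1.4110504 ],
       [ 0.        ,  0.        ,  0.        ,  1.        ]])}
scene {'fx': 398.658552048177, 'fy': 398.658552048177, 'cx': 318.30653569479335, 'cy': 193.28137948279368, 'k1': -0.03610167964993057, 'pose': array([[-0.76661125,  0.51995426, -0.37676884,  0.98815906],
       [ 0.64207161,  0.62727132, -0.44076609,  0.54622717],
       [ 0.00715808, -0.57980882, -0.81472111,  1.06644179],
       [ 0.        ,  0.        ,  0.        ,  1.        ]])}
{'clock': 0.1, 'joint_pos': array([-1.41560618e+00,  3.13933694e-01,  4.51125521e-02,  1.30359197e+00,
       -9.49943581e-06,  1.43119829e+00]), 'qvel': array([ 1.95394782e-04, -7.51097760e-04,  5.05308815e-03, -1.35294687e-03,
        5.00985649e-05,  1.21523868e-03]), 'tau': array([ 3.00851170e-03, -4.81726742e+01,  2.99243170e+01,  1.28137349e-02,
       -5.60219587e-05, -5.75537825e-06]), 'tcp_pos': array([ 0.16698338, -0.54978592,  0.2475014 ]), 'orientation': array([-8.08329655e-04,  9.89156819e-01,  1.46860935e-01, -1.10517697e-05]), 'wrist_force': array([0.17519912, 0.05027565, 0.48971217]), 'ft_torque': array([-0.036799  ,  0.01909567,  0.02597587]), 'finger_gap': 0.0852312901563765} 0.017
```

View pics/top0.png

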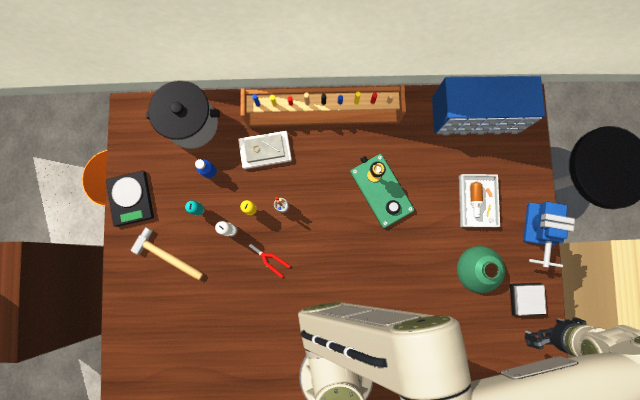

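View pics/scene0.png

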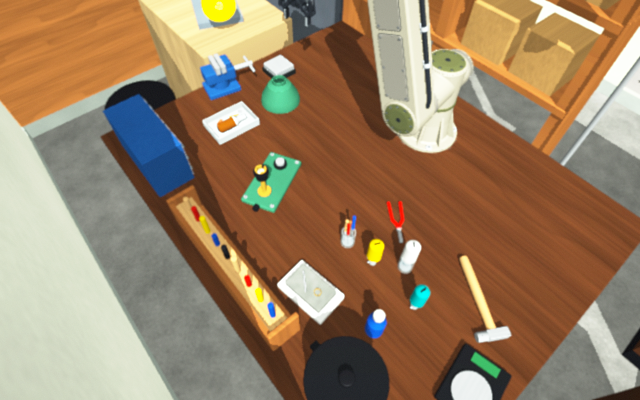

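Top picture: the white bulb is at (226,229), turquoise at (194,208), yellow at (247,207) and the file jar at (281,205). The lamp holder is at (376,170) and its switch at (394,207). Next I turn these into positions.

Run:
```python
from h import *
z=np.load('top0.npz'); im,d=z['im'],z['d']; c=env.get_calibration('top'); X=cloud(c,d)
for n,(u,v) in dict(bulb=(226,229),turq=(194,208),yel=(247,207),fil=(281,205),hold=(376,170),sw=(394,207),plier=(268,258)).items():
    w=X[v-14:v+15,u-14:u+15].reshape(-1,3); w=w[w[:,2]>.02]
    if not len(w): print(n,'none');continue
    zt=np.percentile(w[:,2],98); t=w[w[:,2]>zt-.012]
    print(n,'top',zt.round(3),'mid',((t.max(0)+t.min(0))/2).round(3),'med',np.median(t,0).round(3),'size',np.ptp(t,0).round(3),len(t))
# plate corners
hsv=cv2.cvtColor(im,cv2.COLOR_BGR2HSV)
m=cv2.inRange(hsv,(60,70,40),(90,255,255)); m[:, :330]=0; m[:,430:]=0
m=m&((abs(X[...,2]-.02)<.006)*255).astype(np.uint8)
P=X[m>0][:,:2].astype(np.float32); print('plate',cv2.minAreaRect(P),len(P))
u,v=np.mean(np.argwhere(m),0)[::-1]; print(u,v,np.median(X[m>0][:,2]))
cv2.imwrite('pics/topc.png',np.hstack([cv2.resize(im[170:270,170:310],None,fx=4,fy=4,interpolation=2)[:, :400+0],cv2.resize(im[140:240,340:430],None,fx=4,fy=4,interpolation=2)]))
```

```text
bulb top 0.14 mid [0.432 0.186 0.769] med [0.47  0.326 0.133] size [0.112 0.319 1.283] 129
turq top 0.121 mid [0.465 0.235 0.76 ] med [0.537 0.425 0.115] size [0.177 0.418 1.302] 110
yel top 0.121 mid [0.464 0.152 0.76 ] med [0.532 0.259 0.114] size [0.175 0.252 1.302] 120
fil top 1.411 mid [0.376 0.026 1.411] med [0.376 0.026 1.411] size [0. 0. 0.] 4
hold top 0.139 mid [ 0.517 -0.068  0.769] med [ 0.633 -0.137  0.133] size [0.281 0.188 1.284] 119
sw top 0.048 mid [ 0.462 -0.094  0.724] med [ 0.528 -0.194  0.044] size [0.172 0.24  1.375] 83
plier top 1.411 mid [0.376 0.026 1.411] med [0.376 0.026 1.411] size [0. 0. 0.] 1
plate ((0.5848004221916199, -0.16417135298252106), (0.21853703260421753, 0.11913730949163437), 28.091150283813477) 1816
381.8738986784141 191.8463656387665 0.020344277983009418
```

```bash
cat >> h.py <<'E'
def R():
    w,x,y,z=env.get_state()['orientation']
    from scipy.spatial.transform import Rotation as Q
    return Q.from_quat([x,y,z,w]).as_matrix()
def rel(target,yaw=None):
    s=env.get_state(); r=R(); dl=r.T@(np.array(target)-s['tcp_pos'])*1000
    a=np.arctan2(r[1,0],r[0,0]); t=0 if yaw is None else (a-yaw+np.pi/2)%np.pi-np.pi/2
    print('rel mm',dl.round(1),'turn',round(t,4),'yaw now',np.degrees(a).round(2),'tcp',s['tcp_pos'].round(4),'q',s['joint_pos'].round(3),'F',s['wrist_force'].round(1),'gap',round(s['finger_gap'],4),'t',s['clock'])
E
python3 - <<'E'
from h import *
rel([.5275,-.195,.16])
rel([.5275,-.195,.064])
E
```

```text
rel mm [ 448.  -234.6   88. ] turn 0 yaw now 16.89 tcp [ 0.167  -0.5498  0.2475] q [-1.416  0.314  0.045  1.304 -0.     1.431] F [0.2 0.1 0.5] gap 0.0852 t 0.1
rel mm [ 448.  -234.4  184. ] turn 0 yaw now 16.89 tcp [ 0.167  -0.5498  0.2475] q [-1.416  0.314  0.045  1.304 -0.     1.431] F [0.2 0.1 0.5] gap 0.0852 t 0.1
```

View pics/topc.png

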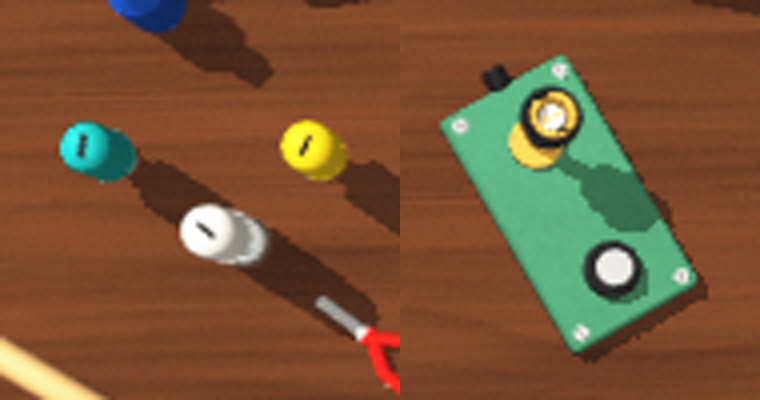

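The crop shows the white bulb's dark bar at about (205,231), running down to the right. The switch button is clear of other objects, so I go to it with closed fingers.

Emit:
arm_command([
  [1, 45, -23, 0, 0],
  [1, 90, -47, 0, 0],
  [1, 135, -70, 0, 0],
  [1, 180, -94, 0, 0],
  [1, 225, -117, 10, 0],
  [1, 270, -141, 20, 0],
  [1, 315, -164, 30, 0],
  [1, 360, -188, 50, 0],
  [1, 405, -211, 70, 0],
  [1, 448, -234.6, 88, 0],
  [1, 448, -234.6, 88, 0],
  [1, 448, -234.6, 88, 0],
])

```text
clock: 1.3
tcp_pos: [0.5281, -0.1928, 0.1583]
orientation: [-0.001, 0.989, 0.149, -0.001]
wrist_force: [-0.5, 0.8, 0.2]
finger_gap: 0.0001
```

Run:
```python
from h import *
im,d,c=shot('wrist'); cv2.imwrite('pics/w1.png',im); np.savez('w1.npz',im=im,d=d,pose=c['pose'])
rel([.5275,-.195,.064])
print(c)
```

```text
rel mm [-0.   0.9 95.2] turn 0 yaw now 17.05 tcp [ 0.5275 -0.1943  0.1592] q [-0.495  0.332 -0.15   1.091 -0.     2.349] F [-0.7 -0.4 -1. ] gap 0.0005 t 1.35
{'fx': 350.51013420484935, 'fy': 350.51013420484935, 'cx': 321.2324625596516, 'cy': 201.42743148017678, 'k1': -0.05552443233275098, 'pose': array([[ 0.29403922, -0.90745649, -0.30010607,  0.60461678],
       [-0.9557904 , -0.27994871, -0.0899635 , -0.17031243],
       [-0.00237635,  0.31329129, -0.9496541 ,  0.28469611],
       [ 0.        ,  0.        ,  0.        ,  1.        ]])}
```

View pics/w1.png

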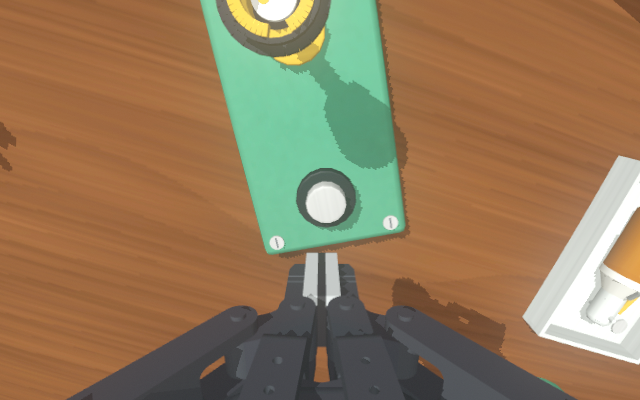

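Wrist view: button centre near (326,203), holder at the top edge near (275,5), fingertips at (321,255). I check the button's position.

Run:
```python
from h import *
z=np.load('w1.npz'); im,d=z['im'],z['d']; c=env.get_calibration('wrist'); c['pose']=z['pose']; X=cloud(c,d)
g=im.min(2)>150; m=np.zeros_like(g); m[175:228,300:355]=1
w=X[g&m&(abs(X[...,2]-.044)<.008)]; print('button',w.mean(0),(w.max(0)+w.min(0))/2,np.ptp(w,0))
hsv=cv2.cvtColor(im,cv2.COLOR_BGR2HSV); m=cv2.inRange(hsv,(65,70,40),(90,255,255))>0
P=X[m&(abs(X[...,2]-.02)<.006)][:,:2].astype(np.float32)
print(cv2.minAreaRect(P[(P[:,0]<.62)]), 'z',np.median(X[m][:,2]))
b=w.mean(0); rel([b[0],b[1],.064])
```

```text
button [ 0.52893587 -0.19626242  0.04453389] [ 0.52794611 -0.19668787  0.0414329 ] [0.02903778 0.0286974  0.01079561]
((0.5681450366973877, -0.17526337504386902), (0.17889362573623657, 0.11920930445194244), 27.949312210083008) z 0.020959422605160982
rel mm [ 1.   2.5 95.1] turn 0 yaw now 17.05 tcp [ 0.5275 -0.1943  0.1592] q [-0.495  0.332 -0.15   1.091 -0.     2.349] F [-0.7 -0.4 -1. ] gap 0.0005 t 1.35
```

Emit:
arm_command([
  [1, 0.5, 2, 40, 0],
  [1, 0.5, 2, 80, 0],
  [1, 0.5, 2, 96, 0],
  [1, 0.5, 2, 99, 0],
  [1, 0.5, 2, 102, 0],
  [1, 0.5, 2, 104, 0],
  [1, 0.5, 2, 106, 0],
  [1, 0.5, 2, 106.5, 0],
  [1, 0.5, 2, 106.5, 0],
])

```text
clock: 2.25
tcp_pos: [0.5289, -0.1984, 0.0549]
orientation: [0.001, 0.989, 0.147, 0.0]
wrist_force: [-3.1, -1.5, 5.1]
finger_gap: -0.0002
```

Emit:
arm_command([
  [1, 0, -1, 1.5, 0],
  [1, 0, -1, 3, 0],
  [1, 0, -1, 3, 0],
  [1, 0, -1, 3, 0],
])

```text
clock: 2.65
tcp_pos: [0.5293, -0.198, 0.053]
orientation: [0.002, 0.989, 0.147, 0.001]
wrist_force: [-5.8, -1.9, 11.1]
finger_gap: -0.0001
```

Emit:
arm_command([
  [1, 0, 0, 1.5, 0],
  [1, 0, 0, 1.5, 0],
])

```text
clock: 2.85
tcp_pos: [0.5293, -0.198, 0.0528]
orientation: [0.002, 0.989, 0.147, 0.001]
wrist_force: [-8.3, -0.9, 20.1]
finger_gap: -0.0001
```

Emit:
arm_command([
  [1, 0, 0, -4, 0],
  [1, 0, 0, -12, 0],
  [1, 0, 0, -40, 0],
  [1, 0, 0, -80, 0],
  [1, 0, 0, -130, -0.1],
  [1, 0, 0, -180, -0.2],
])

```text
clock: 3.45
tcp_pos: [0.5285, -0.1959, 0.2311]
orientation: [-0.0, 0.969, 0.247, 0.0]
wrist_force: [1.0, -0.5, -0.5]
finger_gap: -0.0001
```

Run:
```python
from h import *
c=env.get_calibration('top'); b=atheight(c,221.3,227.8,.134); print(b)
y=np.radians(150); rel([b[0]-.06*np.cos(y),b[1]-.06*np.sin(y),.26],y)
```

```text
[0.46792005 0.32833524 0.134     ]
rel mm [ 229.1 -438.   -28.5] turn 1.0229 yaw now 28.61 tcp [ 0.5285 -0.1959  0.2311] q [-4.980e-01  2.960e-01 -2.000e-02  1.255e+00  1.000e-03  2.144e+00] F [ 1.  -0.5 -0.5] gap -0.0001 t 3.45
```

Emit:
arm_command([
  [0, 18, -35, -10, -0.14],
  [0, 36, -70, -28, -0.28],
  [0, 54, -105, -28, -0.42],
  [0, 73, -140, -28, -0.56],
  [0, 91, -175, -28, -0.7],
  [0, 110, -210, -28, -0.84],
  [0, 128, -245, -28, -0.98],
  [0, 146, -280, -28, -1.12],
  [0, 165, -315, -28, -1.26],
  [0, 183, -350, -28, -1.4],
  [0, 201, -385, -28, -1.54],
  [0, 229, -438, -28, -1.68],
])

```text
clock: 4.65
tcp_pos: [0.5221, 0.2895, 0.2579]
orientation: [0.0, 0.463, 0.887, 0.001]
wrist_force: [0.5, -0.6, 0.9]
finger_gap: 0.0856
```

Emit:
arm_command([
  [0, 0, 0, 0, -0.15],
  [0, 0, 0, 0, -0.3],
  [0, 0, 0, 0, -0.44],
  [0, 0, 0, 0, -0.44],
  [0, 0, 0, 0, -0.44],
])

```text
clock: 5.15
tcp_pos: [0.5221, 0.2882, 0.2574]
orientation: [0.0, 0.262, 0.965, 0.0]
wrist_force: [-0.1, 0.5, 0.0]
finger_gap: 0.0856
```

Run:
```python
from h import *
im,d,c=shot('wrist'); cv2.imwrite('pics/w2.png',im); np.savez('w2.npz',im=im,d=d,pose=c['pose'])
rel([.468,.328,.25])
```

```text
rel mm [66.8  7.1  7.4] turn 0 yaw now 149.66 tcp [0.5221 0.2881 0.2574] q [0.369 0.353 0.124 1.342 0.    0.899] F [-0.3 -0.7 -0.6] gap 0.0856 t 5.2
```

View pics/w2.png

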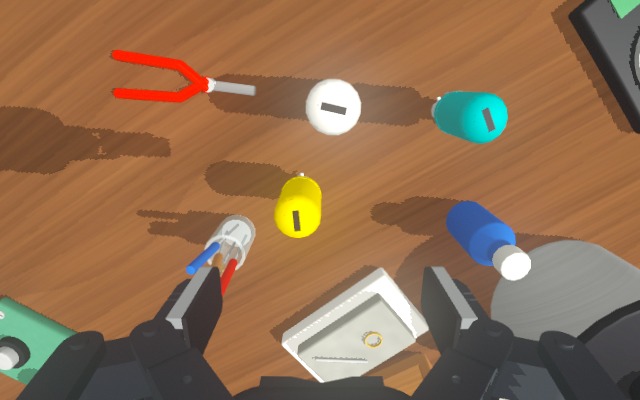

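The white bulb's top is at (333,107), and its dark bar runs from (321,104) to (346,111). I fit the bar's direction and the body centre.

Run:
```python
from h import *
z=np.load('w2.npz'); im,d=z['im'],z['d']; c=env.get_calibration('wrist'); c['pose']=z['pose']; X=cloud(c,d)
m=np.zeros(d.shape,bool); m[90:125,312:355]=1
k=m&(im.max(2)<110); v,u=np.nonzero(k)
B=np.array([atheight(c,a,b,.135) for a,b in zip(u,v)])
cc=B.mean(0); ev=np.linalg.svd(B[:,:2]-cc[:2])[2][0]; print('bar',len(u),u.mean(),v.mean(),cc,'ang',np.degrees(np.arctan2(ev[1],ev[0]))%180, 'dz',X[k][:,2].mean())
m[:]=0; m[70:145,295:372]=1
w=X[m&(X[...,2]>.07)&(X[...,2]<.2)]; print('zmax',np.percentile(w[:,2],99))
for lo,hi in((.085,.105),(.1,.12),(.12,.14)):
    t=w[(w[:,2]>lo)&(w[:,2]<hi)]
    if len(t)>20:
        a=np.c_[2*t[:,:2],np.ones(len(t))]; s=np.linalg.lstsq(a,(t[:,:2]**2).sum(1),rcond=None)[0]; print(lo,len(t),s[:2],np.sqrt(s[2]+s[:2]@s[:2]))
t=w; a=np.c_[2*t,np.ones(len(t))]; s=np.linalg.lstsq(a,(t**2).sum(1),rcond=None)[0]; print('sphere',s[:3])
gx=(w[:,2]>.118); print('dome mid',(w[gx].max(0)+w[gx].min(0))/2,np.ptp(w[gx],axis=0))
rel([cc[0],cc[1],.094])
```

```text
<stdin>:6: RuntimeWarning: Mean of empty slice.
  ret = ret.dtype.type(ret / rcount)
Traceback (most recent call last):
IndexError: too many indices for array: array is 1-dimensional, but 2 were indexed
```

```bash
cat > bar.py <<'E'
from h import *
z=np.load('w2.npz'); im,d=z['im'],z['d']; c=env.get_calibration('wrist'); c['pose']=z['pose']; X=cloud(c,d)
g=im.max(2); print(g[96:120:3,315:352:3])
m=np.zeros(d.shape,bool); m[90:125,315:352]=1
k=m&(g<170); v,u=np.nonzero(k)
B=np.array([atheight(c,a,b,.135) for a,b in zip(u,v)])
cc=B.mean(0); ev=np.linalg.svd(B[:,:2]-cc[:2])[2][0]; print('bar',len(u),u.mean(),v.mean(),cc,'ang',np.degrees(np.arctan2(ev[1],ev[0]))%180, 'dz',X[k][:,2].mean())
m[:]=0; m[70:145,295:372]=1
w=X[m&(X[...,2]>.07)&(X[...,2]<.2)]; print('zmax',np.percentile(w[:,2],99))
t=w; a=np.c_[2*t,np.ones(len(t))]; s=np.linalg.lstsq(a,(t**2).sum(1),rcond=None)[0]; print('sphere',s[:3])
gx=(w[:,2]>.118); print('dome mid',(w[gx].max(0)+w[gx].min(0))/2,np.ptp(w[gx],axis=0))
rel([cc[0],cc[1],.094])
E
python3 bar.py
```

```text
[[247 255 255 255 255 255 255 255 255 255 255 255 255]
 [249 255 255 255 255 255 255 255 255 255 255 255 255]
 [252 255 241 210 255 255 255 255 255 255 255 255 255]
 [252 242 173 120 121 121 130 208 252 255 255 255 255]
 [252 255 120 120 121 122 122 122 124 123 123 255 255]
 [251 255 255 255 255 151 122 121 121 122 142 255 255]
 [247 255 255 255 255 255 255 255 255 198 215 255 255]
 [243 255 255 255 255 255 255 255 255 255 255 255 255]]
bar 177 333.090395480226 108.2768361581921 [0.46925415 0.32783939 0.135     ] ang 47.04333922580926 dz 0.1384923437832153
zmax 0.13669974775406607
sphere [0.46924337 0.32821596 0.11386411]
dome mid [0.46941343 0.32815907 0.13068385] [0.03921274 0.03913029 0.01375486]
rel mm [ 65.7   7.5 163.4] turn 0 yaw now 149.66 tcp [0.5221 0.2881 0.2574] q [0.369 0.353 0.124 1.342 0.    0.899] F [-0.3 -0.7 -0.6] gap 0.0856 t 5.2
```

Bar, sphere fit and dome all agree: bulb at (0.469, 0.328), top at 0.136, pin yaw 47.0°. Now I descend and grip.

Emit:
arm_command([
  [0, 33, 4, 0, 0],
  [0, 66, 8, 20, 0],
  [0, 66, 8, 60, 0],
  [0, 66, 8, 100, 0],
  [0, 66, 8, 135, 0],
  [0, 66, 8, 160, 0],
  [0, 66, 8, 165, 0],
  [0, 66, 8, 165, 0],
  [0, 66, 8, 165, 0],
], squeeze=50)

```text
clock: 6.1
tcp_pos: [0.4701, 0.3284, 0.0938]
orientation: [0.001, 0.261, 0.965, 0.001]
wrist_force: [-0.4, 0.1, 0.0]
finger_gap: 0.0856
```

Run:
```python
from h import *
rel([.4693,.328,.092])
```

```text
rel mm [ 0.5 -0.8  1.8] turn 0 yaw now 149.76 tcp [0.4701 0.3284 0.0938] q [ 0.47   0.399 -0.223  0.946 -0.     0.998] F [-0.4  0.1  0. ] gap 0.0856 t 6.1
```

Emit:
arm_command([
  [0.3, 0.5, -0.5, 1.5, 0],
  [0.4, 0.5, -0.5, 1.5, 0],
  [1, 0.5, -0.5, 1.5, 0],
  [1, 0.5, -0.5, 1.5, 0],
  [1, 0.5, -0.5, 1.5, 0],
  [1, 0.5, -0.5, 1.5, 0],
  [1, 0.5, -0.5, 1.5, 0],
  [1, 0.5, -0.5, 1.5, 0],
], squeeze=50)

```text
clock: 6.9
tcp_pos: [0.469, 0.3283, 0.0916]
orientation: [0.001, 0.26, 0.966, 0.001]
wrist_force: [-0.4, 1.3, 4.7]
finger_gap: 0.0388
```

Emit:
arm_command([
  [1, 0, 0, -5, 0],
  [1, 0, 0, -15, 0],
  [1, 0, 0, -30, 0],
  [1, 0, 0, -55, 0],
  [1, 0, 0, -85, 0],
  [1, 0, 0, -120, 0],
  [1, 0, 0, -150, 0],
  [1, 0, 0, -160, 0],
  [1, 0, 0, -160, 0],
])

```text
clock: 7.8
tcp_pos: [0.4689, 0.328, 0.2523]
orientation: [0.001, 0.26, 0.965, 0.001]
wrist_force: [-0.1, 0.1, -1.2]
finger_gap: 0.0388
```

Run:
```python
from h import *
im,d,c=shot('wrist'); cv2.imwrite('pics/w3.png',im); np.savez('w3.npz',im=im,d=d,pose=c['pose'])
im2,d2,c2=shot('scene'); cv2.imwrite('pics/s3.png',im2); np.savez('s3.npz',im=im2,d=d2)
y=R(); a=np.arctan2(y[1,0],y[0,0])
rel([.6333,-.1383,.30],a+np.radians(28.0-47.0))
cv2.imwrite('pics/s3c.png',np.hstack([im[0:400,120:520],cv2.resize(im2[150:350,300:500],(400,400),interpolation=2)]))
```

```text
rel mm [-377.3 -319.4  -50.4] turn 0.3316 yaw now 149.81 tcp [0.4677 0.3274 0.2494] q [ 0.47   0.307  0.04   1.306 -0.     0.997] F [-0.1 -0.2 -0.4] gap 0.0387 t 7.9
```

View pics/s3c.png

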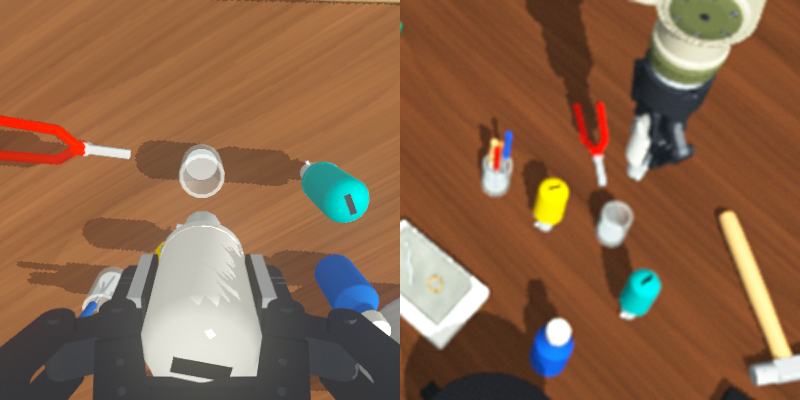

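The bulb is gripped (bar visible at wrist pixel (320,368)), and the jar still stands upright and empty. Moving above the lamp.

Emit:
arm_command([
  [1, -20, -17, -40, 0.02],
  [1, -55, -46, -50, 0.06],
  [1, -90, -76, -50, 0.1],
  [1, -127, -107, -50, 0.14],
  [1, -164, -139, -50, 0.18],
  [1, -201, -170, -50, 0.22],
  [1, -238, -201, -50, 0.26],
  [1, -275, -233, -50, 0.3],
  [1, -312, -264, -50, 0.332],
  [1, -345, -292, -50, 0.332],
  [1, -367, -311, -50, 0.332],
  [1, -377, -319.5, -50, 0.332],
])

```text
clock: 9.1
tcp_pos: [0.6332, -0.1408, 0.2974]
orientation: [-0.002, 0.418, 0.909, -0.0]
wrist_force: [-0.5, 0.7, -1.6]
finger_gap: 0.0387
```

Emit:
arm_command([
  [1, 0, 0, 20, 0],
  [1, 0, 0, 50, 0],
  [1, 0, 0, 64, 0],
  [1, 0, 0, 64, 0],
  [1, 0, 0, 64, 0],
])

```text
clock: 9.6
tcp_pos: [0.633, -0.1371, 0.2361]
orientation: [-0.001, 0.416, 0.909, -0.0]
wrist_force: [-0.3, 0.3, -1.1]
finger_gap: 0.0394
```

Run:
```python
from h import *
im,d,c=shot('wrist'); cv2.imwrite('pics/w4.png',im); np.savez('w4.npz',im=im,d=d,pose=c['pose'])
rel([.6333,-.1383,.2168]); X=cloud(c,d)
cv2.imwrite('pics/w4c.png',cv2.resize(im[:400,160:480],None,fx=1.5,fy=1.5,interpolation=2))
```

```text
rel mm [-0.5 -0.8 20.3] turn 0 yaw now 130.83 tcp [ 0.6336 -0.1374  0.2371] q [-0.337  0.463  0.24   1.348  0.     0.521] F [-0.2 -0.3 -0.5] gap 0.039 t 9.65
```

View pics/w4c.png

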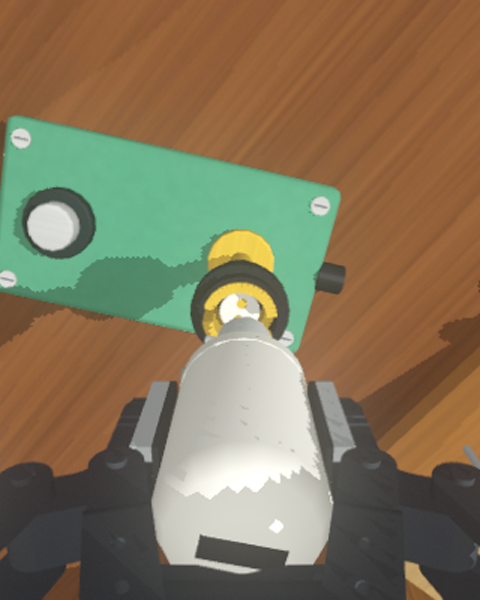

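Wrist crop: the holder mouth is at about (240,308) just behind the cap, the bar at (242,552) on the bulb, and the switch button at (52,225), up again. I refine mouth centre, plate yaw and bar yaw.

```bash
cat > meas.py <<'E'
from h import *
import sys
z=np.load(sys.argv[1]); im,d=z['im'],z['d']; c=env.get_calibration('wrist'); c['pose']=z['pose']; X=cloud(c,d)
tz=env.get_state()['tcp_pos'][2]
hsv=cv2.cvtColor(im,cv2.COLOR_BGR2HSV)
m=cv2.inRange(hsv,(65,70,40),(90,255,255))>0
m&=abs(X[...,2]-.02)<.006; r=cv2.minAreaRect(X[m][:,:2].astype(np.float32)); print('plate',r,X[m][:,2].mean())
n=(abs(X[...,2]-.1325)<.0075); n[:, :160]=0; n[:,480:]=0; n[270:]=0
def circ(t): 
    a=np.c_[2*t[:,:2],np.ones(len(t))]; s=np.linalg.lstsq(a,(t[:,:2]**2).sum(1),rcond=None)[0]; return s[:2],np.sqrt(s[2]+s[:2]@s[:2])
w=X[n]; print('rim pts',len(w),np.histogram(w[:,2],8), w.min(0),w.max(0))
D=(w[:,:2]-[.6333,-.1383]); rr=np.hypot(*D.T); print('radius pct',np.percentile(rr,[1,10,50,90,99]).round(4))
g=im.max(2); k=np.zeros(g.shape,bool); k[350:390,280:360]=1; k&=(g<130)&(g>30)
lab=cv2.connectedComponentsWithStats(k.astype(np.uint8)); i=1+np.argmax(lab[2][1:,4]); v,u=np.nonzero(lab[1]==i)
B=np.array([atheight(c,a,b,tz+.0434) for a,b in zip(u,v)]); ev=np.linalg.svd(B[:,:2]-B[:,:2].mean(0))[2][0]
print('bar',len(u),u.min(),u.max(),v.min(),v.max(),B.mean(0),np.ptp(B,axis=0),np.degrees(np.arctan2(ev[1],ev[0]))%180)
E
python3 meas.py w4.npz; cp pics/w4.png /dev/null
python3 - <<'E'
from h import *
z=np.load('w4.npz'); print(z['im'][366:380:3,290:352:5].max(2))
E
```

```text
plate ((0.5846645832061768, -0.16514086723327637), (0.21776489913463593, 0.11834798008203506), 28.125043869018555) 0.02085883354660045
rim pts 2043 (array([484, 507,  77,  47,  73, 342, 369, 144]), array([0.12501178, 0.12663862, 0.12826545, 0.12989229, 0.13151912,
       0.13314595, 0.13477279, 0.13639962, 0.13802646])) [ 0.60963168 -0.16345367  0.12501178] [ 0.65682077 -0.1167368   0.13802646]
radius pct [0.0022 0.0082 0.0175 0.0221 0.0247]
bar 1739 280 359 357 389 [ 0.6341164  -0.14009484  0.28053227] [0.02302458 0.02054222 0.        ] 36.82850535683309
[[185  77  79  78  81  81  82  82  82  82  81 125 200]
 [128  76  76  78  78  80  79  81  81  80  80  79  76]
 [180  94  75  76  77  78  77  78  78  77  77  76  76]
 [207 209 209 182 120  75  76  77  75  76  75  74 179]
 [ 71  73 145 209 210 210 200 161  73  74  74  75  74]]
```

```bash
cat > meas2.py <<'E'
from h import *
import sys
from scipy.optimize import least_squares
z=np.load(sys.argv[1]); im,d=z['im'],z['d']; c=env.get_calibration('wrist'); c['pose']=z['pose']; X=cloud(c,d)
s=env.get_state(); tz=s['tcp_pos'][2]
g=im.max(2).astype(int); k=np.zeros(g.shape,bool); k[352:382,284:360]=1
hull=np.array([[286,361],[294,353],[360,366],[358,384],[330,379],[288,373]]); hm=np.zeros(g.shape,np.uint8); cv2.fillPoly(hm,[hull],1)
k=(hm>0)&(g<140); v,u=np.nonzero(k)
B=np.array([atheight(c,a,b,tz+.0434) for a,b in zip(u,v)]); ev=np.linalg.svd(B[:,:2]-B[:,:2].mean(0))[2][0]
print('bar',len(u),u.min(),u.max(),v.min(),v.max(),B.mean(0),np.degrees(np.arctan2(ev[1],ev[0]))%180)
r,cc=cv2.minAreaRect(np.argwhere(k).astype(np.float32))[:2]; print(r,cc)
k=np.zeros(g.shape,bool); k[215:350,265:380]=1
w=X[k]; w=w[(w[:,2]>tz-.022)&(w[:,2]<tz+.028)]; w=w[np.hypot(w[:,0]-s['tcp_pos'][0],w[:,1]-s['tcp_pos'][1])<.028]
f=lambda p: np.hypot(w[:,0]-p[0]-p[2]*(w[:,2]-tz),w[:,1]-p[1]-p[3]*(w[:,2]-tz))-.02
o=least_squares(f,[*s['tcp_pos'][:2],0,0],loss='soft_l1',f_scale=.001); print('cyl',len(w),o.x.round(4),'rms',np.sqrt(np.mean(o.fun**2)),'tcp',s['tcp_pos'].round(4))
# ring: outer circle at z~.126 radius .0235 ; brass at .135 radius .0195
for zz,rad in((.126,.0235),(.1352,.0195)):
    n=(abs(X[...,2]-zz)<.0025); n[:, :160]=0; n[:,480:]=0; n[270:]=0; t=X[n]
    # extent-based centre per direction
    best=[]
    for th in np.radians(np.arange(0,180,10)):
        q=t[:,:2]@[np.cos(th),np.sin(th)]; best.append((np.ptp(q),(q.max()+q.min())/2,th))
    A=np.array([[np.cos(b[2]),np.sin(b[2])] for b in best if abs(b[0]-2*rad)<.0015]); y=np.array([b[1] for b in best if abs(b[0]-2*rad)<.0015])
    print(zz,len(y),[round(b[0]*1e3,1) for b in best], np.linalg.lstsq(A,y,rcond=None)[0] if len(y)>3 else '')
E
python3 meas2.py w4.npz
```

```text
bar 1006 290 359 357 384 [ 0.6333928  -0.13751983  0.28053227] 24.56726832005982
(370.36676025390625, 325.0802307128906) (69.84944152832031, 16.060272216796875)
cyl 6415 [ 0.6332 -0.138   0.0008 -0.0067] rms 0.0013507765862057187 tcp [ 0.6336 -0.1374  0.2371]
0.126 12 [np.float64(47.2), np.float64(47.1), np.float64(47.1), np.float64(47.2), np.float64(46.6), np.float64(46.8), np.float64(47.0), np.float64(47.0), np.float64(47.0), np.float64(46.7), np.float64(45.7), np.float64(44.0), np.float64(41.8), np.float64(39.0), np.float64(40.4), np.float64(43.1), np.float64(45.1), np.float64(46.5)] [ 0.63308775 -0.14006312]
0.1352 11 [np.float64(38.6), np.float64(39.0), np.float64(38.8), np.float64(39.1), np.float64(38.4), np.float64(38.9), np.float64(39.3), np.float64(39.1), np.float64(38.7), np.float64(38.0), np.float64(36.7), np.float64(34.8), np.float64(32.8), np.float64(29.8), np.float64(32.0), np.float64(34.7), np.float64(36.4), np.float64(37.7)] [ 0.63298392 -0.1400328 ]
```

Run:
```python
from h import *
z=np.load('w4.npz'); im=z['im']; c=env.get_calibration('wrist'); c['pose']=z['pose']
g=im.max(2).astype(int)
# sub-pixel upper/lower edge per column
up=[];lo=[]
for u in range(298,347):
    col=g[345:392,u]; dark=np.where(col[5:]<140)[0]
    a=345+5+dark[0]; 
    b=a
    while b<391 and g[b,u]<140: b+=1
    up.append((u,a));  lo.append((u,b))
for n,e in(('up',up),('lo',lo)):
    e=np.array(e); e=e[(e[:,1]<384)]; p=np.polyfit(e[:,0],e[:,1],1); r=e[:,1]-np.polyval(p,e[:,0]); e=e[abs(r)<1.5]; p=np.polyfit(e[:,0],e[:,1],1)
    A=atheight(c,300,np.polyval(p,300),.2799);B=atheight(c,345,np.polyval(p,345),.2799); D=B-A
    print(n,len(e),p,np.degrees(np.arctan2(D[1],D[0]))%180,A[:2],B[:2])
rel([.6333,-.1394,.2050])
```

```text
up 49 [1.85510204e-01 3.02449388e+02] 27.622801513565577 [ 0.62563124 -0.13902436] [ 0.63778317 -0.13266533]
lo 34 [1.79067991e-01 3.20036058e+02] 27.783716304112254 [ 0.62942458 -0.14361624] [ 0.64179954 -0.13709616]
rel mm [-1.3 -1.5 32.1] turn 0 yaw now 130.83 tcp [ 0.6336 -0.1374  0.2371] q [-0.337  0.463  0.24   1.348  0.     0.521] F [-0.2 -0.3 -0.5] gap 0.039 t 9.65
```

Bar yaw comes out at 27.7° against a slot yaw of 28.1°, so no turn is needed. I shift by the 2 mm offset and go down.

Emit:
arm_command([
  [1, -1.3, -1.5, 5, 0],
  [1, -1.3, -1.5, 15, 0],
  [1, -1.3, -1.5, 24, 0],
  [1, -1.3, -1.5, 28, 0],
  [1, -1.3, -1.5, 31, 0],
  [1, -1.3, -1.5, 34, 0],
  [1, -1.3, -1.5, 36, 0],
  [1, -1.3, -1.5, 36, 0],
], squeeze=70)

```text
clock: 10.45
tcp_pos: [0.6332, -0.1399, 0.2006]
orientation: [-0.0, 0.416, 0.909, -0.0]
wrist_force: [0.4, 0.1, -0.6]
finger_gap: 0.0383
```

Run:
```python
from h import *
rel([.6333,-.1394,.1966])
im,d,c=shot('wrist'); np.savez('w5.npz',im=im,d=d,pose=c['pose'])
cv2.imwrite('pics/w5c.png',cv2.resize(im[150:290,240:400],None,fx=4,fy=4,interpolation=2))
```

```text
rel mm [0.3 0.4 4. ] turn 0 yaw now 130.79 tcp [ 0.6332 -0.1399  0.2006] q [-0.341  0.473  0.167  1.265 -0.     0.518] F [ 0.4  0.1 -0.6] gap 0.0383 t 10.45
```

View pics/w5c.png

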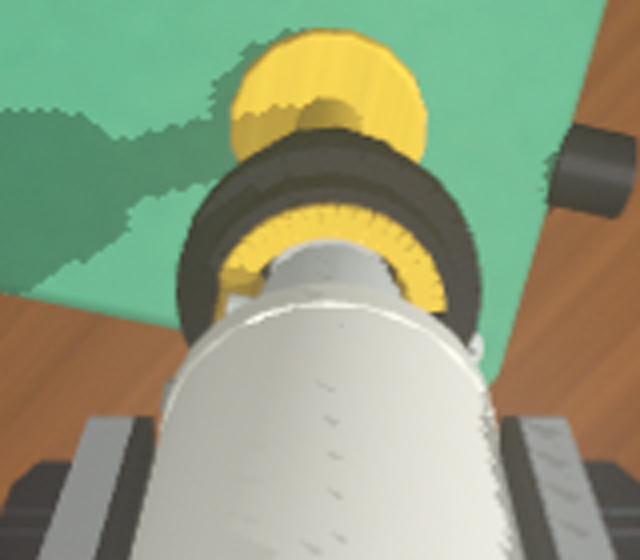

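The cap sits about 6 mm into the bore with no side force, and the left pin (238,300) is over its slot. Continuing down.

Emit:
arm_command([
  [1, 0, 0, 2, 0],
  [1, 0, 0, 4, 0],
  [1, 0, 0, 6, 0],
  [1, 0, 0, 8, 0],
  [1, 0, 0, 8, 0],
  [1, 0, 0, 8, 0],
])

```text
clock: 11.1
tcp_pos: [0.6334, -0.14, 0.1933]
orientation: [0.0, 0.416, 0.909, -0.0]
wrist_force: [-0.4, -0.4, 3.4]
finger_gap: 0.0387
```

Emit:
arm_command([
  [1, 0, 0, 2, 0],
  [1, 0, 0, 4, 0],
  [1, 0, 0, 6, 0],
  [1, 0, 0, 8, 0],
  [1, 0, 0, 8.5, 0],
  [1, 0, 0, 8.5, 0],
  [1, 0, 0, 8.5, 0],
])

```text
clock: 11.8
tcp_pos: [0.6335, -0.14, 0.1857]
orientation: [0.001, 0.416, 0.909, -0.0]
wrist_force: [-2.7, 0.1, 9.9]
finger_gap: 0.0384
```

Force 9.9 N and depth about 11 mm agree. A touch deeper, then the quarter turn clockwise (+ about tool z).

Emit:
arm_command([
  [1, 0, 0, 0.8, 0],
  [1, 0, 0, 0.8, 0.1],
  [1, 0, 0, 0.8, 0.2],
  [1, 0, 0, 0.8, 0.3],
  [1, 0, 0, 0.8, 0.4],
  [1, 0, 0, 0.8, 0.5],
  [1, 0, 0, 0.8, 0.5],
])

```text
clock: 12.5
tcp_pos: [0.6342, -0.1403, 0.1854]
orientation: [0.002, 0.629, 0.777, 0.001]
wrist_force: [-0.4, 0.0, 9.5]
finger_gap: 0.0385
```

Run:
```python
from h import *
rel([.6333,-.1394,.1846]); print(env.get_state()['ft_torque'])
```

```text
rel mm [ 1.  -0.7  0.8] turn 0 yaw now 102.02 tcp [ 0.6342 -0.1403  0.1854] q [-0.341  0.478  0.137  1.226 -0.     1.02 ] F [-0.4  0.   9.5] gap 0.0385 t 12.5
[ 0.08194604  0.20064751 -0.02321303]
```

Emit:
arm_command([
  [1, 0, 0, 0.2, 0.13],
  [1, 0, 0, 0.2, 0.26],
  [1, 0, 0, 0.2, 0.39],
  [1, 0, 0, 0.2, 0.52],
  [1, 0, 0, 0.2, 0.65],
  [1, 0, 0, 0.2, 0.78],
  [1, 0, 0, 0.2, 0.91],
  [1, 0, 0, 0.2, 1.0],
  [1, 0, 0, 0.2, 1.075],
  [1, 0, 0, 0.2, 1.075],
  [1, 0, 0, 0.2, 1.075],
])

```text
clock: 13.6
tcp_pos: [0.6342, -0.1401, 0.1852]
orientation: [0.001, 0.938, 0.347, 0.001]
wrist_force: [-0.1, 0.5, 9.7]
finger_gap: 0.0388
```

```bash
cat > pinyaw.py <<'E'
from h import *
import sys
rel([.6333,-.1394,.1906]); s=env.get_state(); print(s['ft_torque'])
im,d,c=shot('wrist'); cv2.imwrite(f'pics/{sys.argv[1]}.png',im)
g=im.max(2).astype(int); up=[]
for u in range(298,343):
    a=[v for v in range(348,384) if g[v,u]<140]; up.append((u,a[0])) if a else 0
e=np.array(up); p=np.polyfit(e[:,0],e[:,1],1); k=abs(e[:,1]-np.polyval(p,e[:,0]))<1.5; p=np.polyfit(e[k,0],e[k,1],1)
h=s['tcp_pos'][2]+.0434; A=atheight(c,300,np.polyval(p,300),h);B=atheight(c,340,np.polyval(p,340),h); D=B-A
print('bar yaw',k.sum(),np.degrees(np.arctan2(D[1],D[0]))%180, 'locked = 118.1')
E
python3 pinyaw.py w6
```

```text
rel mm [-0.3 -1.1 -5.4] turn 0 yaw now 40.56 tcp [ 0.6342 -0.1401  0.1852] q [-0.341  0.478  0.137  1.226  0.     2.093] F [-0.1  0.5  9.7] gap 0.0388 t 13.6
[ 0.18391681  0.14905579 -0.03293847]
bar yaw 45 117.84251578279957 locked = 118.1
```

Bar yaw 117.8° against the locked 118.1°. Now I let it rise about 5.4 mm into the notches.

Emit:
arm_command([
  [1, 0, 0, -1, 0],
  [1, 0, 0, -2, 0],
  [1, 0, 0, -3, 0],
  [1, 0, 0, -4, 0],
  [1, 0, 0, -5, 0],
  [1, 0, 0, -5.6, 0],
  [1, 0, 0, -5.6, 0],
  [1, 0, 0, -5.6, 0],
])

```text
clock: 14.45
tcp_pos: [0.6342, -0.1401, 0.1899]
orientation: [0.001, 0.938, 0.347, 0.001]
wrist_force: [0.2, 0.0, 6.0]
finger_gap: 0.0388
```

Emit:
arm_command([
  [1, 0, 0, -1.0, 0],
  [1, 0, 0, -1.0, 0],
  [1, 0, 0, -1.0, 0],
])

```text
clock: 14.75
tcp_pos: [0.6342, -0.1401, 0.1907]
orientation: [0.001, 0.938, 0.347, 0.001]
wrist_force: [0.5, 0.6, 5.6]
finger_gap: 0.0386
```

Emit:
arm_command([
  [1, 0, 0, -0.6, 0],
  [1, 0, 0, -0.6, 0],
  [1, 0, 0, -0.6, 0],
])

```text
clock: 15.05
tcp_pos: [0.6341, -0.1401, 0.1911]
orientation: [0.001, 0.938, 0.347, 0.001]
wrist_force: [1.5, -0.2, 4.7]
finger_gap: 0.0384
```

Emit:
arm_command([
  [1, 0, 0, -0.5, 0],
  [1, 0, 0, -0.5, 0],
  [1, 0, 0, -0.5, 0],
])

```text
clock: 15.35
tcp_pos: [0.6339, -0.1401, 0.1912]
orientation: [0.001, 0.938, 0.347, 0.001]
wrist_force: [3.8, -0.3, 4.3]
finger_gap: 0.0384
```

```bash
python3 pinyaw.py w7
```

```text
rel mm [ 0.1 -0.9  0.6] turn 0 yaw now 40.55 tcp [ 0.6339 -0.1401  0.1912] q [-0.341  0.477  0.15   1.242 -0.     2.093] F [ 3.8 -0.3  4.3] gap 0.0384 t 15.35
[-0.18852713 -0.99671807  0.00843305]
bar yaw 45 117.63243916130256 locked = 118.1
```

Emit:
arm_command([
  [1, 0, 0, -0.6, 0],
  [1, 0, 0, -0.6, 0],
  [1, 0, 0, -0.6, 0],
])

```text
clock: 15.7
tcp_pos: [0.6334, -0.14, 0.1915]
orientation: [0.0, 0.938, 0.347, 0.0]
wrist_force: [4.2, -0.9, 2.3]
finger_gap: 0.0382
```

```bash
python3 pinyaw.py w8; python3 meas2.py w5.npz >/dev/null
python3 - <<'E'
from h import *
im=cv2.imread('pics/w8.png'); a=cv2.resize(im[130:400,200:440],None,fx=1.7,fy=1.7,interpolation=2)
i2,d2,c2=shot('scene'); u,v=map(int,proj(c2,[.633,-.14,.16])); print(u,v)
b=cv2.resize(i2[max(0,v-40):v+40,u-40:u+40],(390,390),interpolation=2); b=cv2.copyMakeBorder(b,0,a.shape[0]-390,0,0,0)
cv2.imwrite('pics/w8c.png',np.hstack([a,b]))
E
```

```text
rel mm [ 0.3 -0.5  0.9] turn 0 yaw now 40.55 tcp [ 0.6334 -0.14    0.1915] q [-0.341  0.477  0.15   1.244 -0.     2.093] F [ 4.2 -0.9  2.3] gap 0.0382 t 15.7
[-0.31815599 -1.14808079  0.02117233]
bar yaw 45 117.90936358903764 locked = 118.1
259 162
```

View pics/w8c.png

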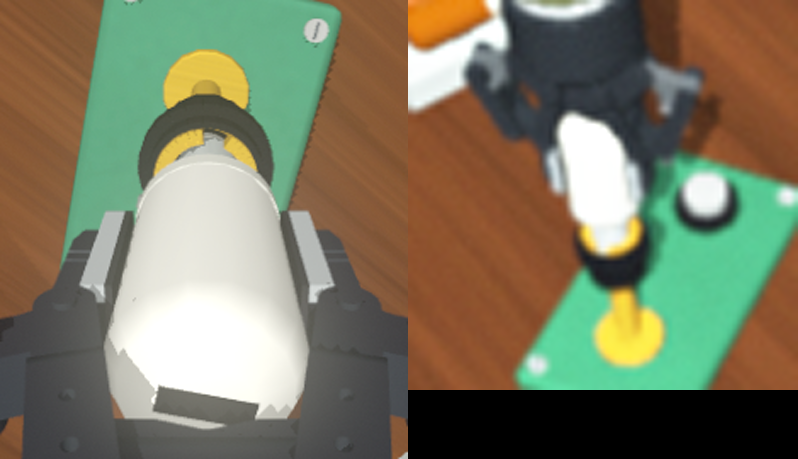

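Wrist picture: the bulb stands upright in the holder, bar at (205,402). The upward force now drops faster than the spring alone explains, so the notches seem to be holding it. A small pull test checks that.

Emit:
arm_command([
  [1, 0, 0, -0.8, 0],
  [1, 0, 0, -0.8, 0],
  [1, 0, 0, -0.8, 0],
  [1, 0, 0, -0.8, 0],
])

```text
clock: 16.2
tcp_pos: [0.6332, -0.14, 0.1917]
orientation: [-0.0, 0.938, 0.347, -0.0]
wrist_force: [5.6, -1.8, 0.3]
finger_gap: 0.0385
```

Emit:
arm_command([
  [1, 0, 0, -0.5, -0.05],
  [1, 0, 0, -0.5, -0.05],
  [1, 0, 0, -0.5, -0.05],
])

```text
clock: 16.5
tcp_pos: [0.6326, -0.14, 0.1918]
orientation: [-0.0, 0.929, 0.37, -0.001]
wrist_force: [4.5, -1.8, -2.2]
finger_gap: 0.0389
```

```bash
python3 pinyaw.py w9
```

```text
rel mm [0.9 0.1 1.2] turn 0 yaw now 43.38 tcp [ 0.6326 -0.14    0.1918] q [-3.410e-01  4.770e-01  1.510e-01  1.247e+00 -1.000e-03  2.043e+00] F [ 4.5 -1.8 -2.2] gap 0.0389 t 16.5
[-0.49738517 -1.120289   -0.01782486]
bar yaw 45 120.94288089083177 locked = 118.1
```

The pull test holds: −2.2 N with z unchanged. I undo the small twist and ease off the pull so the bulb sits upright.

Emit:
arm_command([
  [1, 0.4, 0.4, 0.5, 0.05],
  [1, 0.4, 0.4, 1.0, 0.05],
  [1, 0.4, 0.4, 1.0, 0.05],
  [1, 0.4, 0.4, 1.0, 0.05],
])

```text
clock: 16.95
tcp_pos: [0.6328, -0.1397, 0.1916]
orientation: [-0.001, 0.938, 0.347, -0.001]
wrist_force: [-1.1, -1.1, 1.3]
finger_gap: 0.0387
```

```bash
python3 pinyaw.py w10
python3 - <<'E'
from h import *
from scipy.spatial.transform import Rotation as Q
print('tilt deg',np.degrees(np.arccos(-R()[2,2])))
i,d,c=shot('top'); z=np.load('top0.npz')
df=cv2.absdiff(i,z['im']).max(2); 
n,l,s,ce=cv2.connectedComponentsWithStats((df>60).astype(np.uint8)); print([(s[k].tolist()) for k in range(1,n) if s[k,4]>25])
E
```

```text
rel mm [0.6 0.2 1. ] turn 0 yaw now 40.59 tcp [ 0.6328 -0.1397  0.1916] q [-0.341  0.477  0.151  1.247 -0.     2.092] F [-1.1 -1.1  1.3] gap 0.0387 t 16.95
[-0.18742755  0.15824986 -0.01797103]
bar yaw 45 118.10292082338637 locked = 118.1
tilt deg 0.12348041410335744
[[295, 87, 207, 269, 16238], [215, 221, 14, 14, 135], [499, 252, 25, 5, 49], [236, 271, 76, 129, 5914], [510, 279, 21, 5, 55], [514, 286, 11, 29, 122], [501, 290, 9, 10, 30], [485, 295, 15, 8, 39], [483, 303, 26, 8, 85], [392, 310, 41, 14, 250], [345, 317, 126, 83, 5905], [525, 319, 44, 34, 586], [573, 318, 13, 9, 69], [619, 325, 21, 39, 460], [446, 326, 194, 74, 6045], [476, 328, 48, 16, 477], [588, 328, 17, 5, 54], [601, 331, 18, 16, 179], [315, 337, 14, 10, 85], [588, 336, 15, 17, 56], [581, 340, 16, 15, 156], [329, 342, 17, 12, 127], [475, 351, 46, 13, 169], [301, 358, 62, 42, 1803], [636, 369, 4, 17, 49], [284, 377, 22, 23, 251], [362, 383, 9, 12, 43]]
```

```bash
python3 -c "
from workcell import env
print(env.hand_in()); s=env.get_state(); print(s['clock'],s['wrist_force'])"
```

```text
the job is handed in; nothing more can be done
None
the job is handed in; nothing more can be done
```

I pressed the lamp switch, locked the white bulb into the holder, and handed the job in at about 17 s with the bulb still gripped.

- **Switch:** I pressed it to its stop. The force rose from 11 N to 20 N with no further travel, with the fingertips 36 mm above the bench. Later pictures show the button up again.
- **Bulb:** I lifted it out of the jar, which stayed upright. I pushed it into the holder to about 11 mm pin depth at about 10 N, turned it a quarter turn clockwise, and let it rise about 6 mm into the notches.
- **Lock:** An upward pull was held: the force fell to −2.2 N while the height stayed the same. After I eased off, the pin yaw read 118.1° against the 118.1° worked out for the notches. The gripper was 0.1° off vertical, with about 1 N left on the wrist.
- **Other things on the bench:** A before-and-after top view showed changes only where the bulb had been and around the arm and its shadow. The arm hid part of that view.

One reading is less certain. During the pull test there were side forces up to about 5.6 N, and a slight counter-clockwise twist let the bulb turn about 3° with almost no resistance. I took the twist as play in the notch. I turned the bulb back and the side forces fell to about 1 N.

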